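# Ready the hearth: draw the board from its rack, start the extractor

## Task

Get the soldering hearth ready: slide the white board up out of its slot in the blue leaning rack and stand it, gently and without dropping it, on the ledge of the hearth, leaning flat against the steel back rest and centred on it. Then, with the board let go there, twist the red spring knob of the fume extractor clockwise to its stop and let it spring back. Leave the other two boards, the mug and the green bobbin where they are.

Things in the scene. Friction and masses are not known exactly. Their poses are not given: they have to be found in the camera images.
- rack: Fixed blue rack, left or right, base 200 x 130, origin at centre of underside. 3 slots at own x = -52, 0, 52, bottoms 30 up, 12 wide, leaning 25 deg from vertical: upward they run along own (-0.423, 0, 0.906), towards the robot at yaw 0. Walls 5 thick, 116 long in y; along the slot the lower (-x) wall stands 55, the upper 45. Side cheeks 50 high at y = +-58. All mm.
- white_board: Loose white ceramic board, 9 thick (own x), 100 wide (own y), 130 mm tall (own z), about 0.16 kg. Origin: centre of its lower edge; own z runs up along the board. It starts in one of the rack's slots, leaning 25 degrees with it on the lower wall; its top 75 mm stands free above that wall.
- dark_board: Black board, same frame, thickness and width but 95 mm tall, in another slot of the rack. Leave alone.
- red_board: Terracotta-red board, same frame, thickness and width but 95 mm tall, in another slot of the rack. Leave alone.
- hearth: Fixed soldering hearth: steel tray 200 x 170 mm with 22 mm rims, a white fire brick 60 x 150 mm (top 36 mm up) in its +x half and the leaning ledge in the middle. Origin: centre of its underside. It stands on the other side from the rack.
- ledge: Steel ledge and back rest fixed on the hearth, 104 mm wide, leaning 25 deg to own -x like the slots. Origin: where the seated board's origin lies, 36 mm above the bench. Own z: up along the back rest; y: along the ledge; x: square to the board, away from the rest. Rest's face at x = -4.5 mm, 5 thick, up to z = 80. Ledge surface z = 0. Front lip 10 mm high, inner face at x = 13.
- switch_box: Fixed grey switch box of the fume extractor, 80 x 80 x 45 mm, origin: centre of its underside. The red knob is on its top.
- switch_grip (a point): Point on the vertical axis of the red knob, 71 mm above the bench, the middle of its grip bar. The bar is 44 mm long (own x, turns with the knob), 12 mm wide (own y), and reaches from 54 to 82 mm above the bench; below it is a disc of 44 mm diameter, top at 54 mm.
- switch (a joint): Angle of the red knob (rad): 0 at rest, grows when turned clockwise seen from above, up to its stop at 1.1. A spring returns it to 0 (torque at the stop about 0.1 N m).
- mug: White mug, 80 mm across, 90 mm high, loose. Origin: centre of its underside. Leave alone.
- bobbin: Green bobbin, 44 mm across, 38 mm high, loose, standing. Origin: centre of its underside. Leave alone.
There are look-alikes about, which are no part of the job. There is more than one size of the rack; the job needs the middle-sized.

How it is judged:
On the way, in this order (a step that is already met when the one before it is completed fails the run):
1. the white board is held by the fingers, drawn clear above the slots of the rack (z of white_board in the frame of rack above 0.09 m and contact force between white_board and the fingers above 1 N and contact force between white_board and rack below 0.1 N), for 0.1 s.
2. the white board stands on the ledge against the back rest, let go and at rest (z of white_board in the frame of ledge between -0.004 and 0.006 m and x of white_board in the frame of ledge between -0.006 and 0.008 m and y of white_board in the frame of ledge between -0.015 and 0.015 m and angle between the z axis of white_board and the z axis of ledge, either way round below 0.1 rad and angle between the y axis of white_board and the y axis of ledge, either way round below 0.15 rad and linear speed of white_board below 0.02 m/s and contact force between white_board and the fingers below 0.1 N), for 0.3 s.
3. the knob is twisted to its stop (beyond 1.0 of 1.1 rad) (value of joint switch above 1 rad), for 0.1 s.
4. the knob has sprung back (below 0.1 rad) (value of joint switch below 0.1 rad), for 0.1 s.
At the end, for the whole second after the job is handed in: The white board is let go and at rest on the ledge: lower edge within 6 mm of its surface and 8 mm of the back rest, centred within 15 mm, leaning within 0.1 rad and square within 0.15 rad; the knob is back below 0.1 rad; other boards, mug and bobbin within 15 mm of their starts (all of step 2 and value of joint switch below 0.1 rad); the robot touches nothing.
It fails at once if the dark board is moved more than 15 mm (distance of dark_board from where it was at the start of the episode above 0.015 m).
It fails at once if the red board is moved more than 15 mm (distance of red_board from where it was at the start of the episode above 0.015 m).
It fails at once if the mug is moved more than 15 mm (distance of mug from where it was at the start of the episode above 0.015 m).
It fails at once if the bobbin is moved more than 15 mm (distance of bobbin from where it was at the start of the episode above 0.015 m).
It fails at once if the white board falls or is thrown (faster than 0.5 m/s while not held) (linear speed of white_board above 0.5 m/s and contact force between white_board and the fingers below 0.05 N).
It also fails if it takes over 58 s, if anything falls off the work surface, if the arm or the gripper's body presses on something with over 40 N, if the wrist force passes 120 N, or if a joint passes its speed limit or range.

## Robot

A 6-joint arm with a two-finger parallel gripper is mounted at the origin on the work surface. World frame = base frame: x ahead of the robot, y to its left, z up, the work surface at z = 0. Lengths are in m, angles in rad, forces in N, time in s.
With the tool pointing down it reaches from about 0.275 to 0.825 m from the base axis. Payload 5.2 kg.
Tool frame: the origin (TCP) lies midway between the tips of the shut fingers; the grasp point (between the pads) lies 19 mm behind it; y points along the fingers, z is the direction in which the jaws open and shut, and the axes are right-handed (so a half turn about y gives the same grasp; the last joint's range is limited). The gripper opens to 93 mm and grips with 3 to 60 N. Pads are 15 mm wide; open, the fingers measure 128 mm over their backs; the gripper's body (75 mm by 188 mm) begins 65 mm behind the grasp point.
Start: joints at [-1.346, 0.259, 1.535, -0, 1.348, -0.203], TCP at [0.228, -0.5, 0.219] pointing down, gripper open.
Joint ranges: [-3.14, 3.14], [-0.91, 2.08], [0.19, 2.58], [-1.22, 4.36], [0.22, 2.71], [-3.12, 3.12]. Speed limits (rad/s): [2.57, 2.57, 3.14, 3.14, 3.14, 3.14].

## Interface

Orientations are given as a rotation vector (axis times angle).
In Python, from plant import * gives the robot as it stands. Calls block until the motion is done:
- movep(position, orientation): joint-space move of the TCP to a pose.
- move_l(position, max_speed=0.15, attitude=None): straight line of the TCP; attitude=None keeps the orientation; max_speed is the mean speed in m/s.
- set_joints(angles): joint-space move.
- command_gripper(opening, f_grip=None): finger opening in m; f_grip is the grip in N (None keeps the last); returns when the fingers have stopped.
- sleep(seconds).
- solve_ik(position, orientation): joint angles nearest the present ones, or None.
- capture(name): name is "scene" or "top"; returns the picture (420x560x3 uint8, red, green, blue); there is no depth.
- camera_params(name): a dict with "fovy" (degrees; the focal length in pixels is half the picture's height over the tangent of half this angle, whatever the lens; pixels are square), "cx", "cy" (the principal point, pixels), "T" (4x4, takes a point from camera to world coordinates). Camera axes: x right, y down, z forward; pixel columns grow to the right and rows downward; lengths in m; the calibration is good to about 2 mm. A picture is of the moment at which its call begins. camera_params takes no time and is no camera call.
A pose or a line that the arm cannot do raises MotionError and nothing moves.
- hand_in(): hands the job in, once; it reports no verdict.
Trained networks look in the newest picture that a camera, given by its name, has taken for a name from the list of things; names that differ only in an ending like _2 or _b are one class to them, and where a whole thing is asked for, a point or a joint stands for the part that bears it (a point fixed in the world has none). Each returns a list of dicts, best first, with "score" (0 to 1); they miss things now and then, are a little off and sometimes report something else, mostly with a low value. They report only what shows in the picture. A call takes as long as a camera call. They do not tell look-alikes from the thing itself.
- boxes_of(camera, target): "box" ([left, top, width, height] in pixels, round what is visible of it).
- regions_of(camera, target): "pixels" (420x560 bool, what is visible of it) and "box" ([left, top, width, height] in pixels, round what is visible of it).
Readings, each from a call of its own:
- current_t(): time.
- current_qpos(): joint angles.
- current_joint_vel(): joint speeds.
- current_joint_torque(): joint torques, N m.
- current_position(): TCP position.
- current_orientation(): TCP orientation.
- current_ft_force(): force on the tool from outside, world axes, zero at the start.
- current_torque(): the same for the moment, N m.
- current_finger_gap(): finger opening in m.
Only numpy, scipy, OpenCV 4.12 (cv2) and the standard library are available. Lean on these libraries where they do the work, as an engineer would, in place of code of your own. Each camera call takes 0.05 s, during which the arm holds its last target. There are 200 camera calls.

## Working session

There is one attempt and no reset: what is moved stays moved. The work goes in short steps, each a Python script; the robot and the scene stay as the last script left them, time stands still between calls to the robot, and variables do not carry over. Pictures are saved under pics/ and viewed, about 8 in all and at most 12, crops included, and the job is handed in when it is done.

```bash
mkdir -p pics; python3 - <<'E'
from plant import *
import cv2,numpy as np
for c in ("scene","top"):
    im=capture(c); cv2.imwrite(f"pics/{c}0.png",im[:,:,::-1]); np.save(f"pics/{c}0.npy",im)
    p=camera_params(c); print(c,p["fovy"],p["cx"],p["cy"]); print(np.round(p["T"],4).tolist())
    for n in ["rack","white_board","dark_board","red_board","hearth","ledge","switch_box","switch_grip","mug","bobbin"]:
        print(n,[(round(d["score"],2),[int(v) for v in d["box"]]) for d in boxes_of(c,n)])
print(current_t(),current_orientation())
E
```

```text
scene 49.10086296080457 278.75519673337527 216.39845223568497
[[-0.3904, 0.5704, -0.7226, 1.3864], [0.9205, 0.2543, -0.2966, 0.4389], [0.0146, -0.781, -0.6244, 0.8073], [0.0, 0.0, 0.0, 1.0]]
rack [(0.88, [400, 232, 46, 59]), (0.8, [321, 146, 87, 86]), (0.57, [288, 248, 80, 73])]
white_board [(0.72, [321, 207, 46, 45]), (0.59, [92, 184, 100, 79])]
dark_board [(0.93, [316, 233, 44, 31]), (0.46, [92, 184, 98, 80])]
red_board [(0.68, [307, 250, 45, 36]), (0.61, [217, 233, 17, 23])]
hearth [(0.89, [93, 184, 98, 79])]
ledge [(0.96, [125, 188, 42, 44])]
switch_box [(0.79, [245, 191, 32, 38])]
switch_grip [(0.72, [255, 191, 12, 20]), (0.39, [288, 251, 86, 70])]
mug [(0.77, [173, 250, 40, 55])]
bobbin [(0.85, [216, 236, 19, 20])]
top 55.143993673165305 278.8949948045482 209.45935576454994
[[0.0053, -0.9837, 0.1798, 0.4053], [-0.9994, -0.0114, -0.0325, 0.0984], [0.034, -0.1795, -0.9832, 0.927], [0.0, 0.0, 0.0, 1.0]]
rack [(0.69, [137, 280, 105, 139]), (0.57, [161, 133, 60, 90]), (0.56, [76, 215, 50, 62])]
white_board [(0.79, [153, 199, 58, 11])]
dark_board [(0.67, [158, 170, 52, 14]), (0.65, [290, 236, 21, 14])]
red_board []
hearth [(0.61, [371, 134, 83, 87])]
ledge [(0.55, [391, 170, 62, 20])]
switch_box [(0.97, [275, 220, 44, 47])]
switch_grip [(0.86, [292, 233, 19, 18]), (0.37, [156, 170, 55, 13])]
mug [(0.88, [296, 85, 37, 51])]
bobbin [(0.8, [303, 172, 22, 22])]
1.1 [-0.43126149  1.98501245 -1.98512987]
```

View pics/scene0.png

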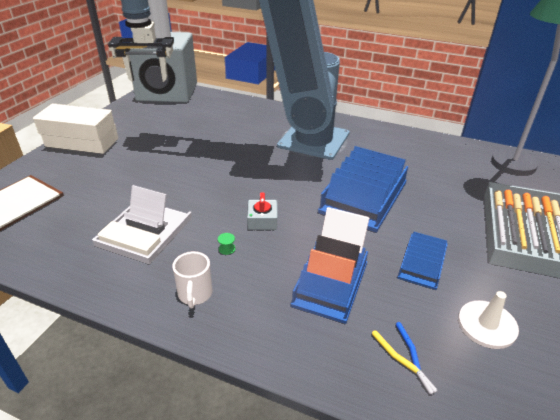

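View pics/top0.png

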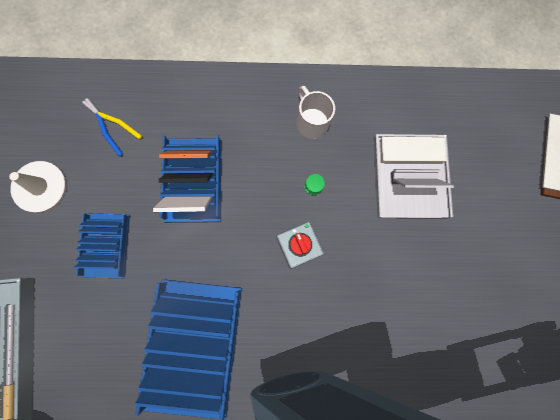

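Candidates for the rack: the middle-sized one holding the three boards, at top (190,178) and scene (330,278). The look-alikes are the large empty rack at top (190,350) and the small empty one at top (102,245). The white board is at top (183,204) and scene (345,228). Its look-alikes are the fire brick at top (413,149) and the box at the left edge of scene. I'll make one close crop to check the choice and pick corners.

```bash
python3 - <<'E'
import cv2,numpy as np
from plant import camera_params
print({k:v for k,v in camera_params("top").items() if k!="T"})
t=cv2.imread("pics/top0.png");s=cv2.imread("pics/scene0.png")
def crop(im,x,y,w,h,k,W,H):
    c=cv2.resize(im[y:y+h,x:x+w],None,fx=k,fy=k,interpolation=cv2.INTER_CUBIC)
    for v in range(-(-x//10)*10,x+w,10):
        X=int((v-x+.5)*k);cv2.line(c,(X,0),(X,6 if v%50 else 14),(0,255,255),1);cv2.putText(c,str(v),(X-8,16),0,.28,(0,255,255),1)
    for v in range(-(-y//10)*10,y+h,10):
        Y=int((v-y+.5)*k);cv2.line(c,(0,Y),(6,Y),(0,255,255),1);cv2.putText(c,str(v),(8,Y+3),0,.28,(0,255,255),1)
    return c
A=crop(t,145,125,100,100,4,0,0)  # 400x400
B=crop(t,370,125,100,100,4,0,0)
C=np.hstack([A,B])
D=crop(t,270,215,56,56,7,0,0)
cv2.imwrite("pics/c1.png",C)
E2=crop(s,285,205,100,115,5,0,0); E3=crop(s,90,180,105,90,4,0,0)[:,:300]
M=np.zeros((600,800,3),np.uint8); E2=cv2.resize(E2,(500,575)); M[:575,:500]=E2
e3=crop(s,90,180,105,90,3,0,0)[:, :300]; M[:e3.shape[0],500:800]=e3[:,:300]
d=cv2.resize(D,(300,300)); M[290:590,500:800]=d
cv2.imwrite("pics/c2.png",M)
E
```

```text
{'fovy': 55.143993673165305, 'cx': 278.8949948045482, 'cy': 209.45935576454994}
```

View pics/c1.png

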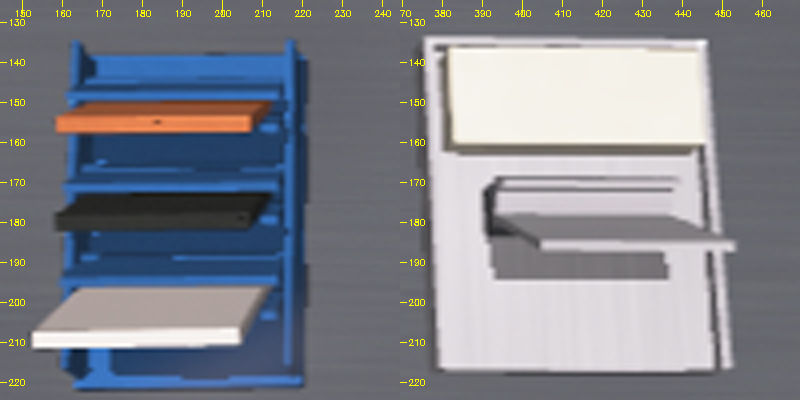

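View pics/c2.png

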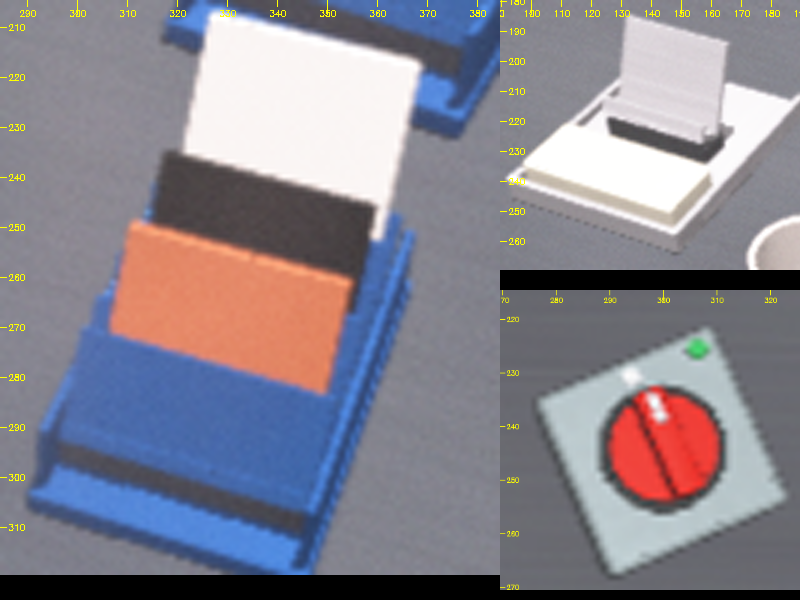

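Crops confirm the choice: the rack is the middle-sized one, with red, dark and white boards. The white board is in the near slot, top edge at top (153..205, 208..212). The ledge back rest's top edge is at top (405..453, 185), and the knob bar's yaw is about 23°. Next I fit poses from the corners.

```bash
cat > fit.py <<'E'
import numpy as np,cv2
from plant import camera_params
from scipy.optimize import least_squares
P={c:camera_params(c) for c in("top","scene")}
def proj(c,p):
    p=np.atleast_2d(p);T=P[c]["T"];q=(p-T[:3,3])@T[:3,:3];f=210/np.tan(np.radians(P[c]["fovy"]/2))
    return np.c_[f*q[:,0]/q[:,2]+P[c]["cx"],f*q[:,1]/q[:,2]+P[c]["cy"]]
def Rz(a): return np.array([[np.cos(a),-np.sin(a),0],[np.sin(a),np.cos(a),0],[0,0,1]])
L=np.radians(25); RL=np.array([[np.cos(L),0,-np.sin(L)],[0,1,0],[np.sin(L),0,np.cos(L)]])
def lean(loc,o): return np.asarray(loc)@RL.T+o          # leaning frame in parent
def world(pts,x,y,a): return pts@Rz(a).T+[x,y,0]
px=lambda l,k,ox,oy:(np.array(l,float)+.5)/k-.5+[ox,oy]
def solve(fun,x0): 
    r=least_squares(fun,x0,loss="soft_l1"); return r
E
cat > run1.py <<'E'
from fit import *
# rack: params x y yaw, board y offsets
B=[(-.052,.130),(0,.095),(.052,.095)]
tp=[px([(32,332),(240,328),(238,345),(33,348)],4,145,125),px([(55,213),(248,212),(247,229),(57,231)],4,145,125),px([(56,115),(250,115),(250,132),(57,132)],4,145,125)]
sc=[px([(210,12),(420,62)],5,285,205),px([(167,150),(376,205)],5,285,205),px([(133,220),(352,280)],5,285,205)]
def corners(v,i):
    x0,h=B[i]; t=[(.0045,.05,h),(.0045,-.05,h),(-.0045,-.05,h),(-.0045,.05,h)]
    off=lean([[-.0015,v[3+i],0]],[x0,0,.03])[0]
    return world(lean(t,off),*v[:3])
def r(v,out=False):
    e=[]
    for i in range(3):
        c=corners(v,i); e.append(proj("top",c)-tp[i])
        # top outline in scene: back edge; left in scene=?
        s=proj("scene",c[2:]); s=s[np.argsort(s[:,0])]; e.append(s-sc[i])
    e=np.vstack(e)
    return e if out else np.r_[e.ravel(),np.array(v[3:])*100]
q=solve(r,[.5,.33,0,0,0,0]); print("rack",np.round(q.x,4)); print(np.round(r(q.x,True),1).tolist())
# ledge
tl=px([(143,242),(334,238),(335,249),(143,249)],4,370,125); sl=px([(127,17),(227,42)],3,90,180)
def cl(v): return world(lean([(-.0045,.052,.08),(-.0045,-.052,.08),(-.0095,-.052,.08),(-.0095,.052,.08)],[0,0,.036]),*v)
def rl(v):
    c=cl(v); s=proj("scene",c[2:]); s=s[np.argsort(s[:,0])]
    return np.vstack([proj("top",c)-tl,s-sl]).ravel()
q2=solve(rl,[.5,-.2,0]); print("ledge",np.round(q2.x,4)); print(np.round(rl(q2.x).reshape(-1,2),1).tolist())
th=px([(24,38),(307,40),(332,368),(38,370)],4,370,125)
def rh(v): return (proj("top",world(np.array([(.1,.085,.022),(.1,-.085,.022),(-.1,-.085,.022),(-.1,.085,.022)]),*v))-th).ravel()
q3=solve(rh,[.5,-.2,0]); print("hearth",np.round(q3.x,4)); print(np.round(rh(q3.x).reshape(-1,2),1).tolist())
tb=px([(38,112),(212,38),(286,205),(115,287)],300/56,270,215)
def rb(v): return (proj("top",world(np.array([(.04,.04,.045),(.04,-.04,.045),(-.04,-.04,.045),(-.04,.04,.045)]),*v))-tb).ravel()
q4=solve(rb,[.35,0,.4]); print("box",np.round(q4.x,4)); print(np.round(rb(q4.x).reshape(-1,2),1).tolist())
kd=px([(162,157)],300/56,270,215); print("knob disc px",kd, "proj",proj("top",[[q4.x[0],q4.x[1],.054],[q4.x[0],q4.x[1],.071]]))
np.savez("poses.npz",rack=q.x,ledge=q2.x,hearth=q3.x,box=q4.x)
t=cv2.imread("pics/top0.png");s=cv2.imread("pics/scene0.png")
def ed(im,c,pts,col,k,o):
    p=((proj(c,pts)-o+.5)*k).astype(np.int32); cv2.polylines(im,[p],True,col,1)
def view(im,c,x,y,w,h,k):
    m=cv2.resize(im[y:y+h,x:x+w],None,fx=k,fy=k,interpolation=cv2.INTER_CUBIC);o=[x,y]
    for i in range(3): ed(m,c,corners(q.x,i),(0,255,0),k,o)
    for z in(0,): ed(m,c,world(np.array([(.1,.065,z),(.1,-.065,z),(-.1,-.065,z),(-.1,.065,z)]),*q.x[:3]),(0,255,255),k,o)
    ed(m,c,cl(q2.x),(0,0,255),k,o)
    ed(m,c,world(lean([(-.0045,.052,0),(-.0045,-.052,0),(.013,-.052,0),(.013,.052,0)],[0,0,.036]),*q2.x),(0,255,0),k,o)
    ed(m,c,world(lean([(.013,.052,.01),(.013,-.052,.01)],[0,0,.036]),*q2.x),(255,0,255),k,o)
    for z in(0,.022): ed(m,c,world(np.array([(.1,.085,z),(.1,-.085,z),(-.1,-.085,z),(-.1,.085,z)]),*q3.x),(0,255,255),k,o)
    return m
M=np.zeros((600,800,3),np.uint8)
a=view(t,"top",145,125,100,105,3.0);M[:a.shape[0],:300]=a
a=view(t,"top",370,125,90,100,3);M[:300,300:570]=a
a=view(s,"scene",285,205,100,115,2.5);M[:287,570:800]=a[:287,:230]
a=view(s,"scene",90,180,110,85,3.3);M[316:316+a.shape[0],:a.shape[1]]=a
cv2.imwrite("pics/ov.png",M)
E
python3 run1.py
```

```text
rack [ 6.546e-01  2.710e-01  2.460e-02 -3.000e-04 -2.000e-04  5.000e-04]
[[0.4, -0.4], [0.0, -0.0], [0.7, 0.2], [0.5, 0.1], [1.2, 1.0], [0.8, 1.2], [0.0, 0.3], [0.7, 0.0], [1.1, 0.1], [-0.2, 0.1], [0.3, 0.6], [1.0, 0.8], [0.2, 0.5], [0.1, 0.2], [0.3, 0.2], [0.3, 0.6], [0.3, 0.9], [0.5, 1.0]]
ledge [ 0.6508 -0.2483  0.0262]
[[0.2, -0.3], [0.6, 0.1], [0.1, -0.3], [-0.0, 0.3], [0.3, 0.0], [0.8, 0.6]]
hearth [ 0.6573 -0.248   0.0077]
[[0.1, -0.0], [-0.6, 0.2], [-0.2, 0.3], [0.6, -0.5]]
box [0.4891 0.0222 0.4234]
[[-0.6, -0.4], [-0.2, -1.0], [1.2, 0.8], [-0.1, 0.4]]
knob disc px [[299.83333333 243.9       ]] proj [[300.43886077 243.98359337]
 [301.12842156 243.22672581]]
```

View pics/ov.png

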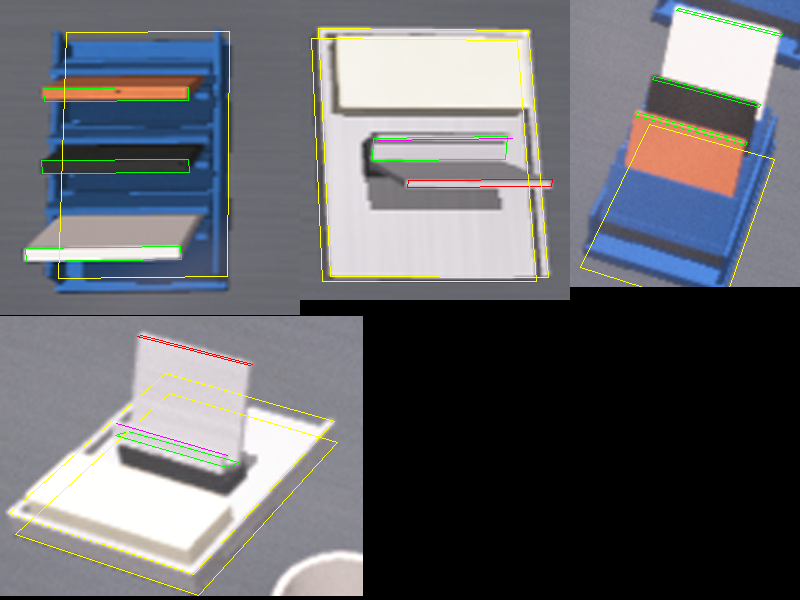

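```bash
cat > run2.py <<'E'
from run1 import *
print('----')
for i in range(3):
    def cw(v):
        h=B[i][1]; t=[(.0045,.05,h),(.0045,-.05,h),(-.0045,-.05,h),(-.0045,.05,h)]
        return world(lean(t,[0,0,v[3]]),*v[:3])
    def rr(v):
        c=cw(v); s=proj("scene",c[2:]); s=s[np.argsort(s[:,0])]
        return np.vstack([proj("top",c)-tp[i],s-sc[i]]).ravel()
    w=solve(rr,[.6,.27,0,.03]); J=np.linalg.inv(w.jac.T@w.jac)
    print(i,np.round(w.x,4),np.round(np.sqrt(np.diag(J))*.5,4),"expected z",.03-.0015*np.sin(L), "cost",round(w.cost,2),"rackx",round(w.x[0]-B[i][0]+.0015*np.cos(L),4))
def rv(v):
    c=world(lean([(-.0045,.052,.08),(-.0045,-.052,.08),(-.0095,-.052,.08),(-.0095,.052,.08)],[0,0,v[3]]),*v[:3]); s=proj("scene",c[2:]); s=s[np.argsort(s[:,0])]
    return np.vstack([proj("top",c)-tl,s-sl]).ravel()
w=solve(rv,[.65,-.25,0,.036]); print("ledge",np.round(w.x,4))
E
python3 run2.py | sed -n '/----/,$p'
```

```text
----
0 [0.6008 0.2693 0.0301 0.0321] [0.0005 0.0007 0.0096 0.0009] expected z 0.029366072607388948 cost 1.23 rackx 0.6541
1 [0.6531 0.2705 0.0232 0.0312] [0.0005 0.0007 0.0097 0.0009] expected z 0.029366072607388948 cost 1.27 rackx 0.6545
2 [0.7052 0.2722 0.0181 0.0321] [0.0005 0.0006 0.0098 0.0009] expected z 0.029366072607388948 cost 0.22 rackx 0.6546
ledge [ 0.6508 -0.2482  0.0263  0.0362]
```

```bash
cat > hlp.py <<'E'
from plant import *
from fit import RL,Rz
import numpy as np
from scipy.spatial.transform import Rotation as Ro
G=.107-.019   # TCP along the board
RACK=(np.array([.6008,.2693,.0305]),.025)
LED=(np.array([.6508,-.2483,.036]),.022)
def tcp(fr,off,flip=1,g=G):
    """TCP pose with the board at offset off in (leaning) frame fr"""
    R=Rz(fr[1])@RL; p=fr[0]+R@(np.array(off)+[0,0,g])
    y=-R[:,2]; z=flip*R[:,0]; x=np.cross(y,z)
    return p,Ro.from_matrix(np.c_[x,y,z]).as_rotvec()
E
python3 - <<'E'
from hlp import *
print(np.round(Ro.from_rotvec(current_orientation()).as_matrix(),2).tolist(),current_t())
for f in(1,-1):
    for n,fr,o in [("pre",RACK,(0,0,.08)),("g",RACK,(0,0,0)),("lift",RACK,(0,0,.13)),("hover",LED,(.003,0,.12)),("set",LED,(.003,0,0))]:
        p,r=tcp(fr,o,f);q=solve_ik(p,r);print(f,n,np.round(p,3),None if q is None else np.round(q,2))
E
```

```text
[[-0.91, -0.0, 0.41], [-0.41, -0.0, -0.91], [0.0, -1.0, 0.0]] 1.1
1 pre [0.53  0.268 0.183] [ 0.37  0.16  1.85 -0.21  0.73  0.47]
1 g [0.564 0.268 0.11 ] [ 0.34  0.3   1.87 -0.25  0.57  0.5 ]
1 lift [0.509 0.267 0.228] [ 0.39  0.08  1.82 -0.2   0.84  0.46]
1 hover [ 0.566 -0.25   0.226] [-0.78  0.16  1.73  0.38  0.97 -0.98]
1 set [ 0.616 -0.249  0.117] [-0.71  0.35  1.77  0.44  0.74 -1.02]
-1 pre [0.53  0.268 0.183] [ 0.37  0.16  1.85 -0.21  0.73 -2.67]
-1 g [0.564 0.268 0.11 ] [ 0.34  0.3   1.87 -0.25  0.57 -2.64]
-1 lift [0.509 0.267 0.228] [ 0.39  0.08  1.82 -0.2   0.84 -2.68]
-1 hover [ 0.566 -0.25   0.226] [-0.78  0.16  1.73  0.38  0.97  2.16]
-1 set [ 0.616 -0.249  0.117] [-0.71  0.35  1.77  0.44  0.74  2.12]
```

```bash
python3 - <<'E'
from hlp import *
command_gripper(.045,30)
p,r=tcp(RACK,(0,0,.16)); movep(p,r)
p,_=tcp(RACK,(0,0,.0)); move_l(p,.12)
print(current_t(),current_position()-p,current_ft_force())
command_gripper(0,30); sleep(.2); print("gap",current_finger_gap(),current_ft_force())
if .006<current_finger_gap()<.012:
    p,_=tcp(RACK,(0,0,.10)); move_l(p,.06); print("gap",current_finger_gap(),current_ft_force())
    p,_=tcp(RACK,(0,0,.14)); move_l(p,.08)
import cv2
a=capture("top");b=capture("scene")
cv2.imwrite("pics/l.png",cv2.resize(np.vstack([a[90:290],b[100:330]])[:,:,::-1],None,fx=1.35,fy=1.35)); print(current_t())
E
```

```text
6.35 [0.00024007 0.00024001 0.00083779] [ 1.12320679  0.68375247 -0.53389251]
gap 0.00870903682954499 [-1.45031191 -0.74912817  2.27570825]
gap 0.009034185679596202 [ 1.01713765  0.29246152 -1.92555834]
9.7833
```

View pics/l.png

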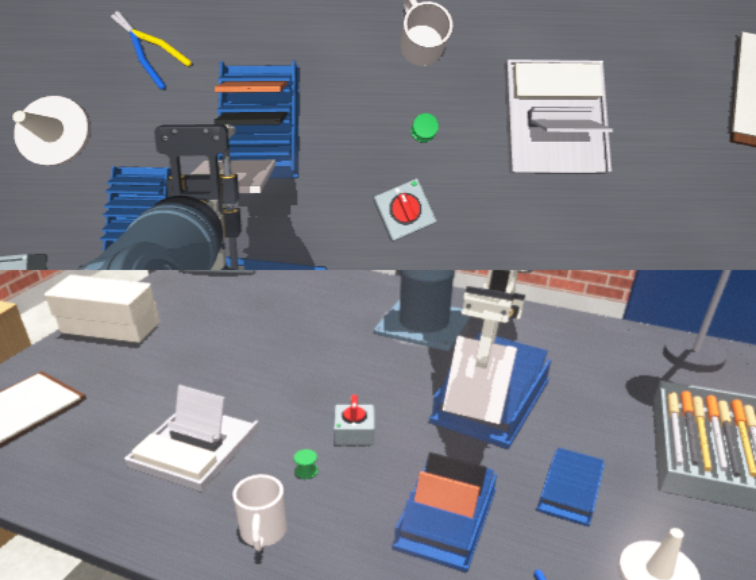

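The picture shows the white board held clear of the rack at scene-panel (480,380). The red and dark boards are unmoved at (450,490). I'll carry it to a hover over the ledge and look.

```bash
python3 - <<'E'
from hlp import *
from fit import proj
import cv2
p,r=tcp(LED,(.003,0,.12)); move_l(p,.2,r)
p,r=tcp(LED,(.003,0,.05)); move_l(p,.1)
print(current_t(),current_position()-p,current_finger_gap(),current_ft_force())
R=Rz(LED[1])@RL
def pl(m,c,pts,col,k,o,cl=True):
    w=LED[0]+np.array(pts)@R.T
    cv2.polylines(m,[((proj(c,w)-o+.5)*k).astype(np.int32)],cl,col,1)
M=[]
for c,(x,y,w,h) in (("top",(360,120,110,110)),("scene",(85,130,110,110))):
    a=capture(c);np.save(f"pics/{c}_h.npy",a);k=3.6
    m=np.ascontiguousarray(cv2.resize(a[y:y+h,x:x+w,::-1],None,fx=k,fy=k,interpolation=cv2.INTER_CUBIC));o=[x,y]
    pl(m,c,[(.0075,s,z) for s,z in((.05,.05),(-.05,.05),(-.05,.18),(.05,.18))],(0,200,0),k,o)
    pl(m,c,[(-.0045,.052,.08),(-.0045,-.052,.08)],(0,0,255),k,o)
    pl(m,c,[(.013,.052,.01),(.013,-.052,.01)],(255,0,255),k,o)
    M.append(m)
cv2.imwrite("pics/hover.png",np.hstack(M))
E
```

```text
13.3833 [ 0.00022442 -0.00017487  0.00046529] 0.008662020327845044 [-0.31897798  0.27888409 -1.60979826]
```

View pics/hover.png

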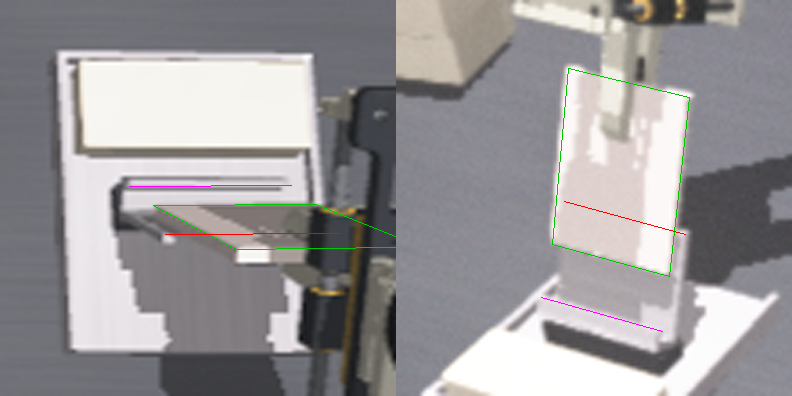

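The hover picture shows the board square and matching the prediction, with its outline on the green quad. It is over the ledge gap (lip at left panel (205,182), rest top at (165..340,235)). I'll lower it until it touches, then ease it against the rest.

```bash
python3 - <<'E'
from hlp import *
R=Rz(LED[1])@RL
p,_=tcp(LED,(.003,0,.010)); move_l(p,.05); sleep(.15)
f0=np.array(current_ft_force()); dF=lambda:R.T@(np.array(current_ft_force())-f0)
z=.010
while z>-.008:
    z-=.001; p,_=tcp(LED,(.003,0,z)); move_l(p,.02); sleep(.05); f=dF()
    if f[2]>3: break
print("touch z",z,f,current_t())
x=.003
while x>-.006:
    x-=.0007; p,_=tcp(LED,(x,0,z)); move_l(p,.02); sleep(.05); f=dF()
    if f[0]>3: break
print("rest x",x,f,current_finger_gap(),current_t())
print(R.T@(current_position()-LED[0]))
E
```

```text
touch z 0.0 [-2.21891213  1.56895542  7.81199185] 17.5833
rest x -0.0005000000000000001 [4.19673956 1.69552517 6.32224019] 0.009043086516513255 19.0833
[ 0.00106318 -0.0005104   0.08885151]
```

```bash
python3 - <<'E'
from hlp import *
from fit import proj
import cv2
command_gripper(.012,3); sleep(.2); command_gripper(.04); sleep(.2)
p,_=tcp(LED,(0,0,.12)); move_l(p,.12)
q,_=tcp(LED,(0,.12,.2)); move_l(q,.2)
print(current_t(),current_ft_force())
R=Rz(LED[1])@RL; M=[]
for c,(x,y,w,h) in (("top",(360,120,110,110)),("scene",(85,130,110,110))):
    a=capture(c);k=3.6;o=[x,y]
    m=np.ascontiguousarray(cv2.resize(a[y:y+h,x:x+w,::-1],None,fx=k,fy=k,interpolation=cv2.INTER_CUBIC))
    w=LED[0]+np.array([(.0045,s,z) for s,z in((.05,.0),(-.05,.0),(-.05,.13),(.05,.13))])@R.T
    cv2.polylines(m,[((proj(c,w)-o+.5)*k).astype(np.int32)],True,(0,200,0),1)
    M.append(m)
cv2.imwrite("pics/placed.png",np.hstack(M))
E
```

```text
22.4833 [-0.27471364  0.66888316  0.35315688]
```

View pics/placed.png

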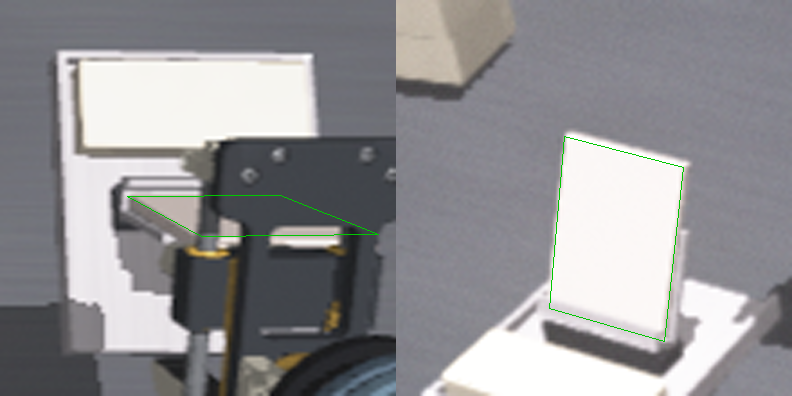

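The board stands on the ledge against the rest; in the right panel the green predicted outline coincides with it. Next is the knob.

```bash
cat > knob.py <<'E'
from hlp import *
K=np.array([.4892,.0232]);Y0=.415
def kp(dth,z,flip):
    a=Y0+dth; y=np.array([0,0,-1.]); zz=flip*np.array([-np.sin(a),np.cos(a),0]); 
    return np.r_[K,z],Ro.from_matrix(np.c_[np.cross(y,zz),y,zz]).as_rotvec()
E
python3 - <<'E'
from knob import *
import cv2
ok=[]
for f in(1,-1):
    q=[solve_ik(*kp(d,.059,f)) for d in(0,-1.15)]
    print(f,[None if v is None else np.round(v,2) for v in q])
    if all(v is not None for v in q) and abs(q[0][5]-q[1][5])<1.5: ok.append((max(abs(q[0][5]),abs(q[1][5])),f))
f=min(ok)[1]; print("flip",f)
open("flip","w").write(str(f))
movep(*kp(0,.18,f)); command_gripper(.045,20)
move_l(kp(0,.10,f)[0],.15)
print(current_t())
a=capture("top"); b=capture("scene")
m=np.hstack([cv2.resize(v,(400,400),interpolation=cv2.INTER_CUBIC) for v in(a[200:280,260:340],b[150:250,210:310])])
cv2.imwrite("pics/k.png",m[:,:,::-1])
E
```

```text
1 [array([-0.18,  0.33,  1.88,  0.  ,  0.93, -2.17]), array([-0.18,  0.33,  1.88, -0.  ,  0.93, -1.02])]
-1 [array([-0.18,  0.33,  1.88, -0.  ,  0.93,  0.97]), array([-0.18,  0.33,  1.88,  0.  ,  0.93,  2.12])]
flip -1
25.1417
```

View pics/k.png

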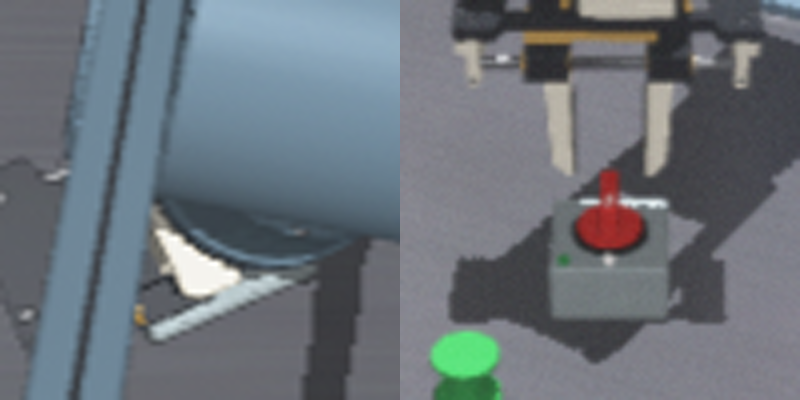

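The right panel shows the bar (609,195) centred between the open fingers (560 and 656) and aligned with them. I'll grip and twist.

```bash
python3 - <<'E'
from knob import *
f=int(open("flip").read())
move_l(kp(0,.060,f)[0],.08); sleep(.1); t0=np.array(current_torque());f0=np.array(current_ft_force())
print(f0)
command_gripper(0,25); sleep(.1); print("gap",current_finger_gap(),np.array(current_ft_force())-f0)
tz=lambda:(np.array(current_torque())-t0)[2]
for d in(-.25,-.5,-.75,-1.0): movep(*kp(d,.060,f)); print(d,round(tz(),3))
d=-1.0
while d>-1.16:
    d-=.03; movep(*kp(d,.060,f)); sleep(.05); t=tz(); print(round(d,2),round(t,3))
    if abs(t)>.6: break
sleep(.4); print("F",np.array(current_ft_force())-f0,"gap",current_finger_gap())
for e in(-.7,-.35,0): movep(*kp(e,.060,f)); print(e,round(tz(),3))
command_gripper(.045); sleep(.2)
move_l(kp(0,.18,f)[0],.15); print(current_t())
E
```

```text
[ 0.02886934 -0.69789633  0.25800812]
gap 0.012081983753687194 [ 1.10929024 -4.77136269 -1.1946249 ]
-0.25 0.061
-0.5 0.06
-0.75 0.112
-1.0 0.109
-1.03 0.092
-1.06 0.105
-1.09 0.079
-1.12 0.237
-1.15 0.449
-1.18 0.594
F [-0.45994948 -8.21653255  0.447348  ] gap 0.012151469563725873
-0.7 0.054
-0.35 0.081
0 -0.023
33.5833
```

```bash
python3 - <<'E'
from knob import *
import cv2
move_l([.35,.1,.3],.2); sleep(.3)
a=capture("top");b=capture("scene");cv2.imwrite("pics/end.png",cv2.resize(np.vstack([a[70:290],b[130:330]])[:,:,::-1],None,fx=1.4,fy=1.4))
import numpy as np
for c in("top","scene"):
    for n in("white_board","dark_board","red_board","mug","bobbin"): print(c,n,[(round(d["score"],2),[int(v) for v in d["box"]]) for d in boxes_of(c,n)][:2])
print(current_t(),current_ft_force())
E
```

```text
top white_board [(0.79, [396, 175, 66, 17])]
top dark_board [(0.98, [156, 170, 55, 11])]
top red_board [(0.97, [154, 149, 55, 8])]
top mug [(0.61, [298, 86, 36, 53])]
top bobbin [(0.86, [301, 175, 21, 19])]
scene white_board [(0.97, [126, 169, 40, 54])]
scene dark_board [(0.71, [311, 234, 48, 32])]
scene red_board [(0.79, [307, 251, 46, 34])]
scene mug [(0.87, [173, 251, 39, 56])]
scene bobbin [(0.62, [219, 232, 18, 25])]
35.6333 [-0.33707488  0.03791343  1.03769225]
```

View pics/end.png

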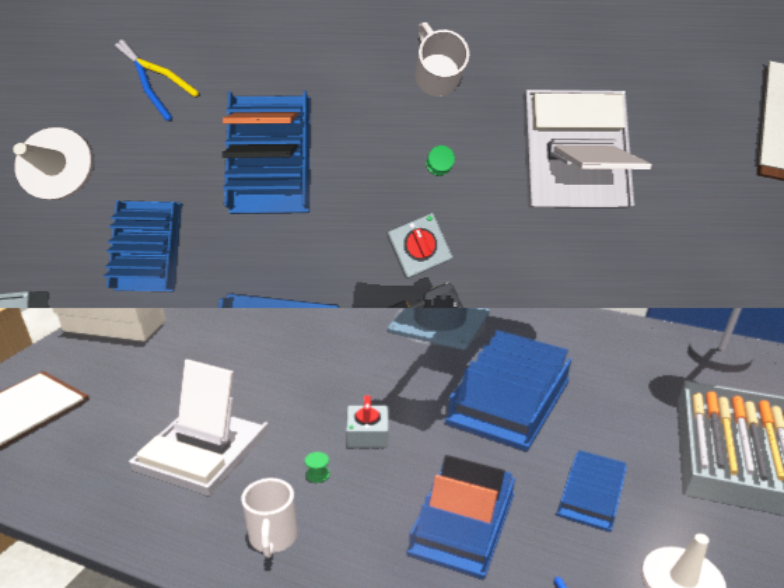

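The picture shows the board on the ledge at (215,400) in the lower panel. The knob bar is back at its starting angle (420,243 in the upper panel), and the other boards, mug and bobbin are where they were. I'm handing in.

```bash
python3 -c "
from plant import *
hand_in()"
```

```text
the job is handed in; nothing more can be done
```

I drew the white board out of the near slot of the middle-sized rack and stood it on the ledge. I then twisted the red knob to its stop and turned it back to rest, and handed the job in after about 36 s of robot time. The hand-in gave no verdict.

**Board on the ledge:** It was lowered until it touched, within about 1 mm of the expected ledge height. I then eased it against the back rest, which it met where expected, and opened the fingers. Its predicted outline matched the scene camera picture. I did not measure the final centring or angle to the millimetre.

**Knob:** The torque stayed near 0.1 N m up to 1.09 rad, then climbed steadily to 0.6 N m, which marks the stop at about 1.1 rad. I turned it back in the grip before letting go, rather than releasing it at the stop. The last picture shows the bar at its starting angle.

**Other things:** The dark board, red board, mug and bobbin look unmoved. The networks' boxes agree with the starting ones to within a few pixels, which is their usual scatter. In the first top view the network missed the red board, so I compared it with the board's top edge measured in that picture and its scene-camera box.

**One disagreement:** The rack's base outline in the pictures sat about 9 mm nearer the robot than my fit from the boards implied. I used the boards' own measured positions, and the grasp and lift went cleanly.

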